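# Press a specimen through the guard window

## Task

Push the blue specimen sled along its channel until it is fully home against the stop. Then reach through the window in the yellow guard, press the red lever all the way down, keep it down for two seconds and let it come back up. Do not touch the guard, do not press the lever before the sled is home, lift nothing and leave the other things where they stand.

Things in the scene. Friction and masses are not known exactly. Their poses are not given: they have to be found in the camera images.
- press: Fixed bench press. Origin on the table under the ram; +y is the way the sled goes in, +x points to the white column. A 6 mm aluminium bed carries a channel along y, 48 mm wide between steel rails (tops 16 mm above the table), out to y = -280 mm; a dark end stop has its face at y = +55 mm. The guard over it spans x -85..+100, y -85..+85 mm, up to 140 mm above the table.
- guard: Guard fixed on the press: yellow top 4 mm thick, yellow corner posts, clear sides. Origin at the centre of the window in the top, level with its upper face, 140 mm above the table; axes as the press. The window is 80 mm along x by 100 mm along y. The robot must not touch the guard.
- lever_pad (a point): Centre of the upper face of the red lever pad (30 mm along x, 40 mm along y) just inside the window, under its centre: 14 mm below the guard's upper face when up, about 36 mm below when pressed. Pressed straight down; it moves about 22 mm.
- lever (a joint): Angle of the lever about its pivot at the column, 110 mm behind the pad: 0 up, 0.2 rad at its lower stop. A spring brings it back up; it takes about 3 N to start and 7 N at the bottom, on the pad.
- sled: Blue sled, loose in the channel, 0.17-0.35 kg: plate 44 x 220 x 8 mm, long along its y, an upright end plate at its -y end (44 mm wide, 10 thick, top 42 above the underside), a dark patch near the other end. Origin centre of underside. Starts 40 to 90 mm short of the stop; fully home its origin is at y = -55 mm of the press and its end plate is still 70 mm outside the guard.
- sled_push (a point): Centre of the outer (-y) face of the sled's upright end plate, 25 mm above the sled's underside, 31 mm above the table; push here along the press's +y.
- label_roll: Bystander: roll of paper labels standing flat, a ring 76 mm across and 40 high, origin centre of underside.
- vial: Bystander: small vial, 28 mm across, 55 high, origin centre of underside.
- mug: Bystander: white mug, 80 mm across, 90 high, origin centre of underside.
- bottle: Bystander: white bottle with a blue cap, 64 mm across, 150 high, origin centre of underside.
- jar: Bystander: amber jar with a black cap, 66 mm across, 75 high, origin centre of underside.
- slide_box: Bystander: orange slide box 100 x 80 x 35 mm, origin centre of underside.
Not all that is in view belongs to the job. There is more than one size of the sled; the job needs the middle-sized.

How it is judged:
On the way, in this order (a step that is already met when the one before it is completed fails the run):
1. the sled is fully home against the stop (within 3 mm) (y of sled in the frame of press above -0.058 m), for 0.2 s.
2. the lever is held fully down (at least 0.175 of 0.2 rad) for 1.5 s with the sled home (value of joint lever above 0.175 rad and y of sled in the frame of press above -0.058 m), for 1.5 s.
At the end, for the whole second after the job is handed in: The sled lies at rest flat in the channel, within 3 mm of the stop, and the lever is back up (below 0.02 rad) (value of joint lever below 0.02 rad and y of sled in the frame of press above -0.058 m and z of sled in the frame of press below 0.009 m and linear speed of sled below 0.01 m/s); the robot touches nothing.
It fails at once if the robot touches the guard (contact force between any of the fingers, the arm and guard above 0.3 N).
It fails at once if the lever is pressed before the sled is home (value of joint lever above 0.05 rad and not (y of sled in the frame of press above -0.058 m)).
It fails at once if the sled is lifted or tipped (z of sled in the frame of press above 0.014 m or angle between sled's own z axis and vertical above 0.1 rad).
It fails at once if a bystander is lifted or shifted by more than 20 mm (distance of any of label_roll, vial, mug, bottle, jar, slide_box from where it was at the start of the episode above 0.02 m).
It also fails if it takes over 58 s, if anything falls off the work surface, if the arm or the gripper's body presses on something with over 40 N, if the wrist force passes 120 N, or if a joint passes its speed limit or range.

## Robot

A 6-joint arm with a two-finger parallel gripper is mounted at the origin on the work surface. World frame = base frame: x ahead of the robot, y to its left, z up, the work surface at z = 0. Lengths are in m, angles in rad, forces in N, time in s.
With the tool pointing down it reaches from about 0.3 to 0.875 m from the base axis. Payload 4.2 kg.
Tool frame: the origin (TCP) lies at the centre of the arm's flange, where the gripper is bolted on; the fingertips stand 173 mm ahead of it and the grasp point (between the pads) lies 155 mm ahead of it; z points along the fingers, y is the line along which they close (so a half turn about z gives the same grasp; the last joint's range is limited). The gripper opens to 85 mm and grips with 20 to 120 N. Pads are 22 mm wide; open, the fingers measure 114 mm over their backs; the gripper's body (76 mm by 85 mm) begins 54 mm behind the grasp point. The pads swing forward as they close: fully open they stand 13 mm farther back than shut.
Start: joints at [-1.257, 0.32, 1.565, -0, 1.257, -0.02], TCP at [0.188, -0.543, 0.405] pointing down, gripper open.
Joint ranges: [-3.11, 3.11], [-0.84, 2.01], [0.21, 2.61], [-1.34, 4.49], [0.05, 2.63], [-2.56, 2.56]. Speed limits (rad/s): [2.57, 2.57, 3.14, 3.14, 3.14, 3.14].

## Interface

Orientations are given as a unit quaternion [x, y, z, w].
In Python, from station import * gives the robot as it stands.
- The arm moves only by the tool send_rows, never from a script. Its argument "moves" is a list of rows, each an object with "xyz": the shift along the tool's x, y, z in cm, a list of three; "twist": the turn, a rotation vector about the tool's x, y, z in rad, a list of three; "jaw": the opening in per cent of the stroke, from 0 (shut) to 100 (fully open). A call has 1 to 5 rows; each row shifts and turns the commanded pose from where the row before left it, along the tool's axes as they then stand; what a row does not reach is not made up. A row lasts 1/10 s, in which the tool goes at most 50 mm and 8.59 degrees, less where a joint would pass 70% of its speed; a pose out of reach is approached as far as the arm can. A call is refused whole if a number of a shift passes 5 or a number of a turn 0.15, either way. A call with a gripper value outside its range is refused whole. The fingers move at their own pace and stop on an object; "squeeze" is the grip in N (left out, the last holds). Time passes only in rows, so rows that do not move let the fingers close. It gives the time, the measured TCP pose, the force, the opening and the grip force at its end, in the units of the state.
- get_obs(): the state, without advancing time (a new reading comes with each control period).
- read_camera(name): name is "scene" or "top" or "wrist"; returns (picture, depth): 420x560x3 uint8, blue, green, red; 420x560 float32, m along the optical axis (not along the pixel's ray), 0 where there is no reading.
- camera_info(name): a dict with "K" (3x3 intrinsics, pixels), "distortion" ([k1, k2, p1, p2, k3] as OpenCV has them; the pictures are not rectified), "rvec" (rotation vector, rad) and "tvec" (3), from world to camera coordinates, as OpenCV has them. Camera axes: x right, y down, z forward; pixel columns grow to the right and rows downward; lengths in m; the calibration is good to about 2 mm. A picture is of the moment at which its call begins: read the wrist's pose just before it. camera_info takes no time and is no camera call; for the wrist camera it gives the pose at the moment of the call.
- close_job(): hands the job in; it is judged then, once.
The state is a dict: "t": time; "joint_pos": joint angles; "joint_vel": joint speeds; "joint_torque": joint torques, N m; "position": TCP position; "orientation": TCP orientation; "contact_force": force on the tool from outside, world axes, zero at the start; "ft_torque": the same for the moment, N m; "opening": opening from 0.0 (shut) to 1.0 (fully open); "finger_force": force on a finger pad.
Only numpy, scipy, OpenCV 4.12 (cv2) and the standard library are available. Lean on these libraries where they do the work, as an engineer would, in place of code of your own. Each camera call takes 0.05 s, during which the arm holds its last target. There are 200 camera calls.

## Working session

There is one attempt and no reset: what is moved stays moved. The work goes in short steps, Python scripts to look and compute and a tool call to move; the robot and the scene stay as the last step left them, time stands still between calls to the robot, and variables do not carry over. Pictures are saved under pics/ and viewed, at most 10 in all, crops included, and the job is handed in when it is done.

Besides the shell and the picture viewer there is one more tool, called as name(argument=value, ...) on one line, values as JSON. send_rows: Moves the arm, as the interface text tells. Its arguments: {"type":"object","properties":{"moves":{"type":"array"},"squeeze":{"type":"number"}},"required":["moves"]}

```bash
mkdir -p pics
python3 - <<'E'
from station import *
import cv2,numpy as np,pickle
d={}
for n in("scene","top"):
    i=camera_info(n);p,z=read_camera(n);d[n]=(p,z,i);cv2.imwrite(f"pics/{n}.png",p)
    R=cv2.Rodrigues(np.array(i["rvec"],float))[0];print(n,np.array(i["K"]).tolist(),i["distortion"],-R.T@np.array(i["tvec"]).ravel())
pickle.dump(d,open("d.pkl","wb"))
o=get_obs();print(o)
E
```

```text
scene [[469.9802174083739, 0.0, 286.29183217458], [0.0, 469.9802174083739, 211.5589155270702], [0.0, 0.0, 1.0]] [-0.1593636  0.         0.         0.         0.       ] [ 1.01512527 -0.62779858  1.04785956]
top [[500.7899232195158, 0.0, 277.6420822666007], [0.0, 500.7899232195158, 212.5148585512258], [0.0, 0.0, 1.0]] [0.04391249 0.         0.         0.         0.        ] [ 0.35931966 -0.01724882  1.61541794]
{'t': 0.1, 'joint_pos': array([-1.25700671e+00,  3.20247843e-01,  1.56554771e+00, -3.39640521e-06,
        1.25742049e+00, -2.00103786e-02]), 'joint_vel': array([-5.42491596e-04, -9.34130291e-04, -3.36525086e-03, -4.91077557e-04,
       -3.04170879e-05, -7.07452123e-04]), 'joint_torque': array([ 1.37977750e-03, -4.16403508e+01, -2.34704107e+01,  1.24543280e-04,
        4.92743231e-03,  8.47618509e-06]), 'position': array([ 0.18834017, -0.54312568,  0.40395832]), 'orientation': array([ 9.86104084e-01,  1.66126689e-01, -1.20398517e-04, -8.02714626e-04]), 'contact_force': array([-0.24914909,  0.11902032, -0.79664669]), 'ft_torque': array([-0.00455421,  0.01950387, -0.00445087]), 'finger_force': 0.0, 'opening': 0.9998639216985823}
```

View pics/scene.png

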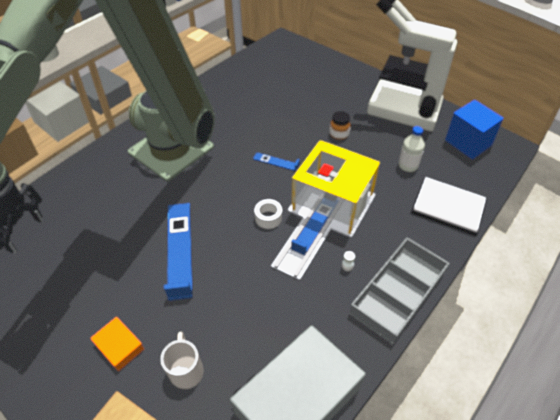

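View pics/top.png

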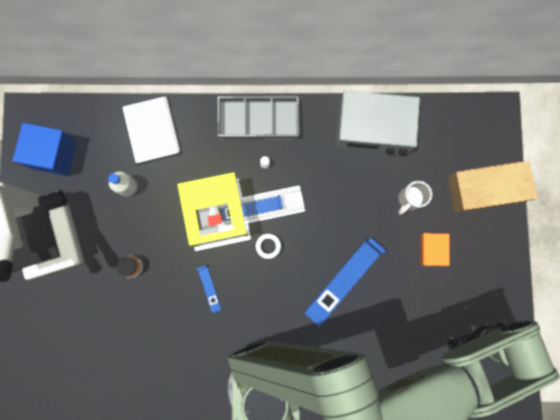

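The middle-sized sled sits in the channel (top picture, 262,206). The large one is at (345,280) and the small one, loose on the table, at (208,288). I'll confirm with an enlarged crop and measure the yellow, red and blue regions.

```bash
cat > h.py <<'E'
import cv2,numpy as np
def ray(i,uv,z):
    K=np.array(i["K"],float);D=np.array(i["distortion"],float)
    R=cv2.Rodrigues(np.array(i["rvec"],float))[0];C=-R.T@np.array(i["tvec"],float).ravel()
    n=cv2.undistortPoints(np.array(uv,float).reshape(-1,1,2),K,D).reshape(-1,2)
    d=np.c_[n,np.ones(len(n))]@R
    return C+d*((z-C[2])/d[:,2])[:,None]
def big(m):
    c=cv2.findContours(m.astype(np.uint8),cv2.RETR_EXTERNAL,cv2.CHAIN_APPROX_NONE)[0]
    return sorted(c,key=cv2.contourArea,reverse=True)
def mask(p,n):
    h=cv2.cvtColor(p,cv2.COLOR_BGR2HSV);H,S,V=cv2.split(h)
    if n=="y":return (abs(H.astype(int)-28)<6)&(S>150)&(V>100)
    if n=="b":return (abs(H.astype(int)-110)<12)&(S>130)&(V>60)
    if n=="r":return ((H<6)|(H>174))&(S>150)&(V>90)
E
python3 - <<'E'
from h import *;import pickle
d=pickle.load(open("d.pkl","rb"))
for n in d:
    p,z,i=d[n]
    for c,hh in(("y",.14),("r",.126),("b",.014)):
        for k in big(mask(p,c))[:7]:
            if cv2.contourArea(k)<20: continue
            r=cv2.minAreaRect(k);b=cv2.boxPoints(r);w=ray(i,b,hh)
            print(n,c,np.round(r[0]),cv2.contourArea(k),w[:,:2].round(3).tolist(),np.linalg.norm(np.diff(w[:3],axis=0),axis=1).round(3))
p=d["top"][0][150:270,160:320];q=d["scene"][0][130:290,240:400]
cv2.imwrite("pics/c.png",np.hstack([cv2.resize(p,(480,360),interpolation=2),cv2.resize(q,(320,360),interpolation=2)]))
E
```

```text
scene y [336. 170.] 3052.0 [[0.472, 0.05], [0.397, 0.221], [0.62, 0.258], [0.673, 0.091]] [0.187 0.226]
scene r [326. 170.] 96.5 [[0.508, 0.123], [0.492, 0.163], [0.523, 0.169], [0.539, 0.129]] [0.043 0.032]
scene b [178. 251.] 2118.5 [[0.175, -0.174], [0.236, -0.122], [0.469, -0.339], [0.417, -0.384]] [0.08  0.318]
scene b [472. 128.] 2045.0 [[0.652, 0.613], [0.617, 0.914], [0.802, 0.875], [0.816, 0.59]] [0.303 0.188]
scene b [308. 232.] 576.5 [[0.552, -0.057], [0.522, 0.091], [0.574, 0.09], [0.6, -0.056]] [0.151 0.052]
scene b [283. 163.] 202.0 [[0.31, 0.131], [0.279, 0.172], [0.363, 0.223], [0.391, 0.181]] [0.051 0.097]
scene b [418. 130.] 64.5 [[0.555, 0.603], [0.584, 0.629], [0.605, 0.592], [0.576, 0.566]] [0.039 0.043]
scene b [257. 156.] 36.0 [[0.25, 0.131], [0.234, 0.161], [0.255, 0.165], [0.27, 0.135]] [0.034 0.021]
top r [215. 219.] 74.5 [[0.514, 0.168], [0.526, 0.133], [0.504, 0.126], [0.493, 0.161]] [0.037 0.023]
top b [ 45. 148.] 2288.5 [[0.706, 0.807], [0.846, 0.78], [0.8, 0.603], [0.661, 0.631]] [0.142 0.183]
top b [344. 281.] 1600.0 [[0.228, -0.118], [0.466, -0.335], [0.419, -0.386], [0.183, -0.169]] [0.322 0.069]
top b [206. 281.] 256.5 [[0.366, 0.216], [0.376, 0.186], [0.286, 0.153], [0.276, 0.183]] [0.031 0.096]
top b [267. 205.] 247.0 [[0.577, 0.035], [0.593, -0.046], [0.558, -0.053], [0.542, 0.028]] [0.083 0.036]
top b [113. 178.] 61.0 [[0.653, 0.505], [0.675, 0.495], [0.66, 0.466], [0.638, 0.476]] [0.024 0.033]
top b [215. 308.] 52.0 [[0.248, 0.174], [0.257, 0.146], [0.237, 0.138], [0.228, 0.167]] [0.029 0.022]
```

View pics/c.png

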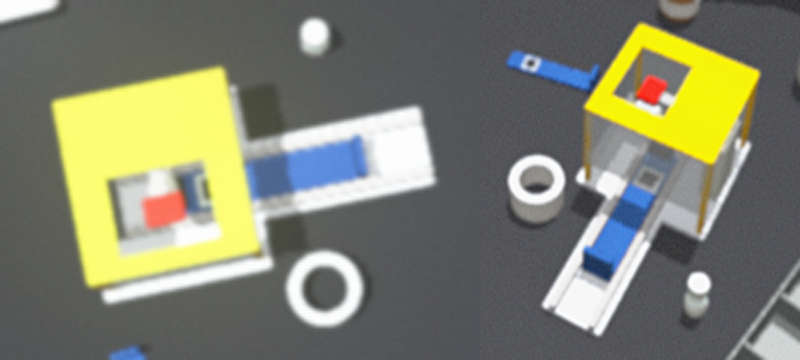

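The crop shows the middle sled in the channel, with its end plate at crop (362,158), i.e. top pixel (281,203). The red pad is centred in the window, and the label roll and vial are clear of the channel. Next I measure the window outline, press axes and end plate.

Run:
```python
from h import *;import pickle
d=pickle.load(open("d.pkl","rb"))
for n,roi in(("top",(170,165,90,90)),("scene",(285,135,100,100))):
    p,z,i=d[n];x0,y0,w,h=roi
    hsv=cv2.cvtColor(p,cv2.COLOR_BGR2HSV)
    m=np.zeros(p.shape[:2],np.uint8)
    m[y0:y0+h,x0:x0+w]=cv2.inRange(hsv,(22,100,150),(36,255,255))[y0:y0+h,x0:x0+w]
    cs,hi=cv2.findContours(m,cv2.RETR_CCOMP,cv2.CHAIN_APPROX_NONE)
    for c,k in zip(cs,hi[0]):
        if cv2.contourArea(c)<150: continue
        W=ray(i,c.reshape(-1,2),.14)[:,:2].astype(np.float32);r=cv2.minAreaRect(W)
        print(n,"hole" if k[3]>=0 else "outer",np.round(r[0],4),np.round(r[1],3),round(r[2],1),np.round(cv2.boxPoints(r),3).tolist())
    for nm,hh,ar in(("r",.126,20),("b",.048,200)):
        for c in big(mask(p,nm)):
            M=c.reshape(-1,2)
            if cv2.contourArea(c)<ar: continue
            W=ray(i,M,hh)[:,:2].astype(np.float32);r=cv2.minAreaRect(W)
            if abs(r[0][0]-.55)>.06 or not -.1<r[0][1]<.2: continue
            print(n,nm,np.round(r[0],4),np.round(r[1],3),round(r[2],1),np.round(cv2.boxPoints(r),3).tolist(),"minY",W[W[:,1].argsort()[:6]].round(3).tolist())
```

```text
top outer [0.5411 0.1561] [0.192 0.175] 11.4 [[0.4300000071525574, 0.22300000488758087], [0.4650000035762787, 0.050999999046325684], [0.6520000100135803, 0.08900000154972076], [0.6179999709129333, 0.26100000739097595]]
top hole [0.5088 0.1473] [0.088 0.108] 9.9 [[0.4560000002384186, 0.19300000369548798], [0.4749999940395355, 0.0860000029206276], [0.5619999766349792, 0.10100000351667404], [0.5429999828338623, 0.20800000429153442]]
top r [0.5094 0.1469] [0.023 0.036] 18.4 [[0.49300000071525574, 0.16099999845027924], [0.5040000081062317, 0.12600000202655792], [0.5260000228881836, 0.13300000131130219], [0.5139999985694885, 0.1679999977350235]] minY [[0.5130000114440918, 0.1289999932050705], [0.5040000081062317, 0.13199999928474426], [0.5070000290870667, 0.13199999928474426], [0.5099999904632568, 0.13199999928474426], [0.515999972820282, 0.13199999928474426], [0.5189999938011169, 0.13199999928474426]]
top b [ 0.5628 -0.0094] [0.035 0.081] 11.2 [[0.5379999876022339, 0.027000000700354576], [0.5540000200271606, -0.05299999937415123], [0.5879999995231628, -0.04600000008940697], [0.57200002670
[... 973 characters left out ...]
01, 0.12300000339746475], [0.5109999775886536, 0.125], [0.5180000066757202, 0.125], [0.5239999890327454, 0.12600000202655792], [0.5070000290870667, 0.12600000202655792], [0.5130000114440918, 0.12700000405311584]]
scene b [ 0.5776 -0.0051] [0.046 0.14 ] 10.1 [[0.5429999828338623, 0.05999999865889549], [0.5669999718666077, -0.07800000160932541], [0.6129999756813049, -0.07000000029802322], [0.5879999995231628, 0.06800000369548798]] minY [[0.5820000171661377, -0.07500000298023224], [0.578000009059906, -0.07500000298023224], [0.5879999995231628, -0.07500000298023224], [0.5839999914169312, -0.07400000095367432], [0.5899999737739563, -0.0729999989271164], [0.5759999752044678, -0.07199999690055847]]
```

Yaw is about 0.19 rad and the pad/window centre is (0.512, 0.146). The end plate's outer face is about (0.569, -0.049), roughly 42 mm short of home, and the sizes agree with those given. Moving behind the sled with the jaw shut.

send_rows(moves=[{"xyz": [0,0,0],"twist": [0,0,0.143],"jaw": 0},{"xyz": [3.9,-2.9,0],"twist": [0,0,0],"jaw": 0},{"xyz": [3.9,-2.9,0],"twist": [0,0,0],"jaw": 0},{"xyz": [3.9,-2.9,0],"twist": [0,0,0],"jaw": 0},{"xyz": [3.9,-2.9,0],"twist": [0,0,0],"jaw": 0}], squeeze=60)

```text
t: 0.6
position: [0.3203, -0.3983, 0.4044]
orientation: [0.995, 0.095, -0.0, -0.0]
contact_force: [0.2, -1.6, -0.3]
opening: 0.144
finger_force: 0.0
```

send_rows(moves=[{"xyz": [3.9,-2.9,0],"twist": [0,0,0],"jaw": 0},{"xyz": [3.9,-2.9,0],"twist": [0,0,0],"jaw": 0},{"xyz": [3.9,-2.9,0],"twist": [0,0,0],"jaw": 0},{"xyz": [3.9,-2.9,0],"twist": [0,0,0],"jaw": 0},{"xyz": [0,0,0],"twist": [0,0,0],"jaw": 0}])

```text
t: 1.1
position: [0.4536, -0.2525, 0.4043]
orientation: [0.995, 0.098, 0.001, -0.001]
contact_force: [-0.8, -0.3, -0.2]
opening: 0.003
finger_force: 0.0
```

send_rows(moves=[{"xyz": [3.8,-2.9,0],"twist": [0,0,0],"jaw": 0},{"xyz": [3.8,-2.9,0],"twist": [0,0,0],"jaw": 0},{"xyz": [3.8,-2.9,0],"twist": [0,0,0],"jaw": 0},{"xyz": [3.8,-2.9,0],"twist": [0,0,0],"jaw": 0},{"xyz": [0,0,0],"twist": [0,0,0],"jaw": 0}])

```text
t: 1.6
position: [0.5806, -0.1105, 0.4038]
orientation: [0.995, 0.098, 0.0, -0.001]
contact_force: [-0.9, -0.9, -0.6]
opening: 0.0
finger_force: 0.0
```

Run:
```python
from station import *;from h import *
i=camera_info("wrist");p,z=read_camera("wrist");o=get_obs();print(o["position"].round(4),o["orientation"].round(4))
cv2.imwrite("pics/w1.png",p)
for c in big(mask(p,"b"))[:4]:
    if cv2.contourArea(c)<200: continue
    W=ray(i,c.reshape(-1,2),.048)[:,:2].astype(np.float32);r=cv2.minAreaRect(W)
    print(np.round(cv2.minAreaRect(c)[0]),np.round(r[1],3),np.round(r[2],1),np.round(cv2.boxPoints(r),3).tolist())
```

```text
[ 0.579  -0.1123  0.4038] [ 9.953e-01  9.700e-02 -7.000e-04 -0.000e+00]
[164. 171.] [0.045 0.124] 11.7 [[0.5350000262260437, 0.061000000685453415], [0.5609999895095825, -0.05999999865889549], [0.6050000190734863, -0.050999999046325684], [0.5799999833106995, 0.07000000029802322]]
[ 37. 323.] [0.085 0.028] 18.9 [[0.3070000112056732, 0.14499999582767487], [0.3160000145435333, 0.11800000071525574], [0.3959999978542328, 0.14499999582767487], [0.3869999945163727, 0.1720000058412552]]
[385. 344.] [0.049 0.016] 65.6 [[0.39500001072883606, -0.296999990940094], [0.4090000092983246, -0.30399999022483826], [0.42899999022483826, -0.2590000033378601], [0.41499999165534973, -0.25200000405311584]]
```

View pics/w1.png

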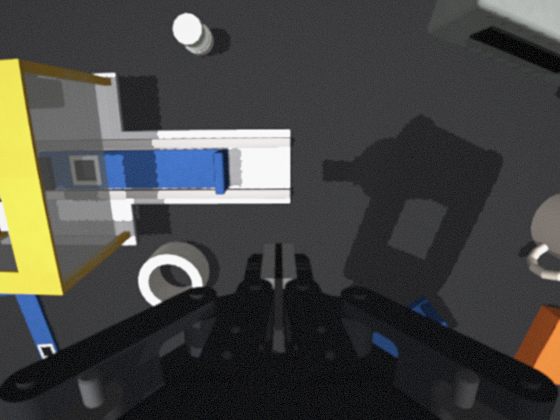

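The wrist picture shows the end plate at (222,172), 45 mm wide as described, with the roll at (175,275) and the vial at (193,33) both clear. Shifting +1.2 cm along tool x, then descending.

send_rows(moves=[{"xyz": [1.2,0,4.5],"twist": [0,0,0],"jaw": 0},{"xyz": [0,0,4.5],"twist": [0,0,0],"jaw": 0},{"xyz": [0,0,4.5],"twist": [0,0,0],"jaw": 0},{"xyz": [0,0,2.0],"twist": [0,0,0],"jaw": 0},{"xyz": [0,0,0],"twist": [0,0,0],"jaw": 0}])

```text
t: 2.15
position: [0.5875, -0.1127, 0.2462]
orientation: [0.996, 0.094, -0.004, -0.001]
contact_force: [-0.4, 0.2, -0.1]
opening: 0.001
finger_force: 0.0
```

Run:
```python
from station import *;from h import *
i=camera_info("wrist");p,z=read_camera("wrist");o=get_obs();print(o["position"].round(4),o["orientation"].round(4))
cv2.imwrite("pics/w2.png",p)
for c in big(mask(p,"b"))[:1]:
    W=ray(i,c.reshape(-1,2),.048)[:,:2].astype(np.float32);r=cv2.minAreaRect(W)
    print(np.round(cv2.minAreaRect(c)[0]),np.round(r[1],3),np.round(r[2],1),np.round(cv2.boxPoints(r),3).tolist())
```

```text
[ 0.5887 -0.1127  0.2486] [ 9.955e-01  9.440e-02 -1.800e-03 -3.000e-04]
[ 96. 224.] [0.051 0.115] 10.7 [[0.5400000214576721, 0.04500000178813934], [0.5609999895095825, -0.0689999982714653], [0.6110000014305115, -0.05900000035762787], [0.5889999866485596, 0.05400000140070915]]
```

View pics/w2.png

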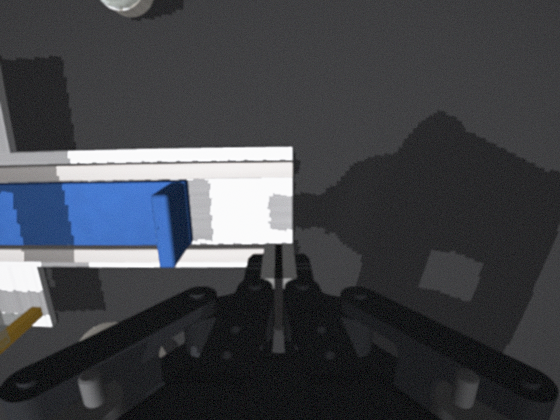

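The end plate is visible at (170,225) with free channel between it and the fingers. Lowering to push height.

send_rows(moves=[{"xyz": [0.5,0,2.5],"twist": [0,0,0],"jaw": 0},{"xyz": [0,0,2.2],"twist": [0,0,0],"jaw": 0},{"xyz": [0,0,0],"twist": [0,0,0],"jaw": 0}])

```text
t: 2.5
position: [0.594, -0.1111, 0.2023]
orientation: [0.995, 0.095, -0.001, -0.0]
contact_force: [-0.7, 0.1, 0.3]
opening: 0.002
finger_force: 0.0
```

send_rows(moves=[{"xyz": [0,-0.8,0],"twist": [0,0,0],"jaw": 0},{"xyz": [0,-0.8,0],"twist": [0,0,0],"jaw": 0},{"xyz": [0,-0.6,0],"twist": [0,0,0],"jaw": 0},{"xyz": [0,-0.6,0],"twist": [0,0,0],"jaw": 0},{"xyz": [0,0,0],"twist": [0,0,0],"jaw": 0}])

```text
t: 3.0
position: [0.5893, -0.0819, 0.2033]
orientation: [0.995, 0.096, 0.0, 0.0]
contact_force: [-0.1, -0.5, -0.6]
opening: -0.0
finger_force: 0.0
```

send_rows(moves=[{"xyz": [0,-0.4,0.6],"twist": [0,0,0],"jaw": 0},{"xyz": [0,-0.4,0],"twist": [0,0,0],"jaw": 0},{"xyz": [0,-0.4,0],"twist": [0,0,0],"jaw": 0},{"xyz": [0,-0.4,0],"twist": [0,0,0],"jaw": 0},{"xyz": [0,-0.4,0],"twist": [0,0,0],"jaw": 0}])

```text
t: 3.5
position: [0.5856, -0.063, 0.1967]
orientation: [0.995, 0.095, 0.0, 0.0]
contact_force: [0.1, -1.0, -0.3]
opening: -0.001
finger_force: 0.4
```

send_rows(moves=[{"xyz": [0,-0.4,0],"twist": [0,0,0],"jaw": 0},{"xyz": [0,-0.4,0],"twist": [0,0,0],"jaw": 0},{"xyz": [0,-0.4,0],"twist": [0,0,0],"jaw": 0},{"xyz": [0,-0.4,0],"twist": [0,0,0],"jaw": 0},{"xyz": [0,0,0],"twist": [0,0,0],"jaw": 0}])

```text
t: 4.0
position: [0.5824, -0.047, 0.1968]
orientation: [0.995, 0.095, -0.0, -0.0]
contact_force: [0.0, -0.4, -0.6]
opening: -0.003
finger_force: 0.0
```

Run:
```python
from station import *;from h import *
p,z=read_camera("scene");o=get_obs();print(o["position"].round(4),o["contact_force"].round(1))
cv2.imwrite("pics/s2.png",cv2.resize(p[130:290,240:440],(750,600),interpolation=2))
```

```text
[ 0.5825 -0.0472  0.1968] [ 0.2  0.3 -0.2]
```

View pics/s2.png

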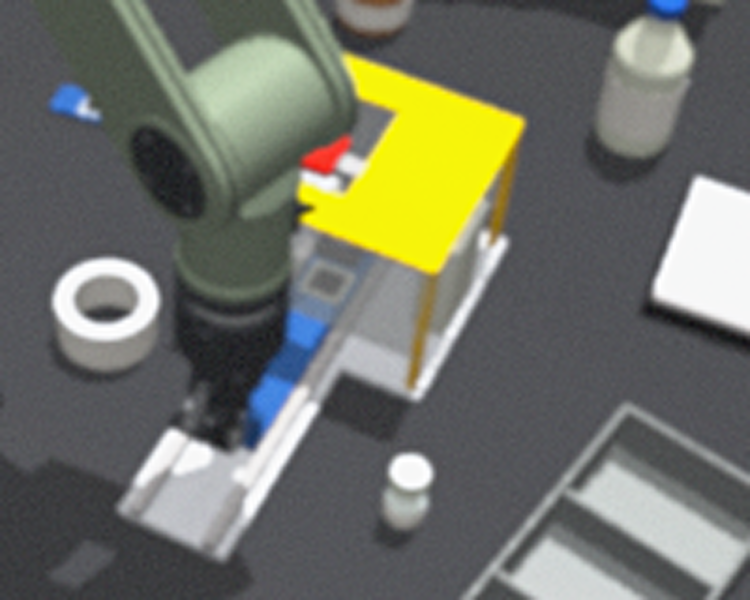

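The fingers are directly behind the end plate (crop 260,410) and the rest is untouched. Pushing on.

send_rows(moves=[{"xyz": [0,-0.4,0],"twist": [0,0,0],"jaw": 0},{"xyz": [0,-0.4,0],"twist": [0,0,0],"jaw": 0},{"xyz": [0,-0.4,0],"twist": [0,0,0],"jaw": 0},{"xyz": [0,-0.4,0],"twist": [0,0,0],"jaw": 0},{"xyz": [0,-0.2,0],"twist": [0,0,0],"jaw": 0}])

```text
t: 4.55
position: [0.5791, -0.0295, 0.1968]
orientation: [0.995, 0.095, 0.0, 0.0]
contact_force: [-0.3, -0.3, 0.2]
opening: -0.0
finger_force: 0.6
```

send_rows(moves=[{"xyz": [0,-0.3,0],"twist": [0,0,0],"jaw": 0},{"xyz": [0,-0.3,0],"twist": [0,0,0],"jaw": 0},{"xyz": [0,-0.3,0],"twist": [0,0,0],"jaw": 0}])

```text
t: 4.85
position: [0.5774, -0.0208, 0.1968]
orientation: [0.995, 0.095, 0.0, 0.0]
contact_force: [0.2, -1.4, 0.8]
opening: -0.001
finger_force: 0.7
```

send_rows(moves=[{"xyz": [0,-0.2,0],"twist": [0,0,0],"jaw": 0},{"xyz": [0,-0.2,0],"twist": [0,0,0],"jaw": 0},{"xyz": [0,-0.2,0],"twist": [0,0,0],"jaw": 0}])

```text
t: 5.15
position: [0.5777, -0.0181, 0.1976]
orientation: [0.995, 0.097, 0.002, 0.004]
contact_force: [3.8, -23.5, 2.7]
opening: -0.004
finger_force: 12.0
```

send_rows(moves=[{"xyz": [0,-0.2,0],"twist": [0,0,0],"jaw": 0},{"xyz": [0,-0.2,0],"twist": [0,0,0],"jaw": 0}])

```text
t: 5.35
position: [0.5777, -0.0168, 0.1983]
orientation: [0.995, 0.099, 0.003, 0.007]
contact_force: [4.7, -38.3, 4.1]
opening: 0.001
finger_force: 19.0
```

send_rows(moves=[{"xyz": [0,-0.2,0],"twist": [0,0,0],"jaw": 0},{"xyz": [0,-0.2,0],"twist": [0,0,0],"jaw": 0}])

```text
t: 5.55
position: [0.5775, -0.0156, 0.1989]
orientation: [0.995, 0.1, 0.004, 0.01]
contact_force: [5.3, -52.1, 6.1]
opening: -0.005
finger_force: 26.0
```

Force rises to 52 N, a hard stop near the expected y. Backing off and rising.

send_rows(moves=[{"xyz": [0,1.5,0],"twist": [0,0,0],"jaw": 0},{"xyz": [0,2.5,0],"twist": [0,0,0],"jaw": 0},{"xyz": [0,2.5,0],"twist": [0,0,0],"jaw": 0},{"xyz": [0,0,-4.5],"twist": [0,0,0],"jaw": 0},{"xyz": [0,0,-4.5],"twist": [0,0,0],"jaw": 0}])

```text
t: 6.05
position: [0.5867, -0.0716, 0.2861]
orientation: [0.996, 0.094, -0.002, -0.001]
contact_force: [0.8, 0.6, 0.7]
opening: 0.002
finger_force: 0.0
```

send_rows(moves=[{"xyz": [0,0,-4.5],"twist": [0,0,0],"jaw": 0},{"xyz": [0,0,-4.5],"twist": [0,0,0],"jaw": 0},{"xyz": [0,0,0],"twist": [0,0,0],"jaw": 0},{"xyz": [0,0,0],"twist": [0,0,0],"jaw": 0}])

```text
t: 6.45
position: [0.5869, -0.0708, 0.3776]
orientation: [0.995, 0.095, 0.001, 0.0]
contact_force: [0.1, 0.9, -0.9]
opening: 0.0
finger_force: 0.0
```

Run:
```python
from station import *;from h import *
i=camera_info("wrist");p,z=read_camera("wrist");o=get_obs();print(o["position"].round(4),o["orientation"].round(4),o["contact_force"].round(1))
cv2.imwrite("pics/w3.png",p)
for n,c,hh in(("b",0,.048),("r",0,.126)):
    for c in big(mask(p,n))[:3]:
        if cv2.contourArea(c)<100: continue
        W=ray(i,c.reshape(-1,2),hh)[:,:2].astype(np.float32);r=cv2.minAreaRect(W)
        print(n,np.round(cv2.minAreaRect(c)[0]),np.round(r[0],3),np.round(r[1],3),np.round(r[2],1),np.round(cv2.boxPoints(r),3).tolist())
```

```text
[ 0.5866 -0.0708  0.376 ] [ 9.954e-01  9.530e-02 -7.000e-04 -3.000e-04] [ 0.6 -0.4 -0.9]
b [170. 188.] [0.568 0.029] [0.046 0.078] 10.7 [[0.5389999747276306, 0.06300000101327896], [0.5529999732971191, -0.014000000432133675], [0.5979999899864197, -0.004999999888241291], [0.5839999914169312, 0.07199999690055847]]
b [ 50. 340.] [0.362 0.15 ] [0.035 0.028] 19.5 [[0.3400000035762787, 0.15700000524520874], [0.3499999940395355, 0.13099999725818634], [0.382999986410141, 0.1420000046491623], [0.37400001287460327, 0.16899999976158142]]
b [465. 331.] [ 0.468 -0.308] [0.049 0.018] 56.5 [[0.44699999690055847, -0.3230000138282776], [0.4620000123977661, -0.3330000042915344], [0.4880000054836273, -0.2930000126361847], [0.4740000069141388, -0.28299999237060547]]
r [  8. 249.] [0.517 0.129] [0.013 0.033] 86.5 [[0.5009999871253967, 0.12399999797344208], [0.5329999923706055, 0.12200000137090683], [0.5339999794960022, 0.1340000033378601], [0.5019999742507935, 0.13600000739097595]]
```

View pics/w3.png

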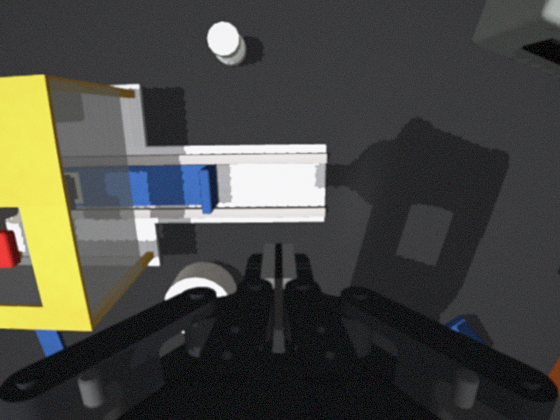

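The sled is home: its plate face is at y about -0.010, against -0.008 expected. Moving above the window.

send_rows(moves=[{"xyz": [-0.6,-4.5,0],"twist": [0,0,0],"jaw": 0},{"xyz": [-0.6,-4.5,0],"twist": [0,0,0],"jaw": 0},{"xyz": [-0.6,-4.5,0],"twist": [0,0,0],"jaw": 0},{"xyz": [-0.6,-4.5,0],"twist": [0,0,0],"jaw": 0},{"xyz": [-0.6,-4.5,0],"twist": [0,0,0],"jaw": 0}])

```text
t: 7.0
position: [0.5137, 0.1456, 0.3744]
orientation: [0.995, 0.095, -0.002, 0.0]
contact_force: [0.4, 0.3, -0.0]
opening: -0.001
finger_force: 0.0
```

send_rows(moves=[{"xyz": [0,0,0],"twist": [0,0,0],"jaw": 0},{"xyz": [0,0,0],"twist": [0,0,0],"jaw": 0}])

```text
t: 7.2
position: [0.5143, 0.145, 0.3749]
orientation: [0.995, 0.097, -0.002, 0.001]
contact_force: [0.6, -0.1, -0.7]
opening: -0.003
finger_force: 0.0
```

Run:
```python
from station import *;from h import *
i=camera_info("wrist");p,z=read_camera("wrist");o=get_obs();print(o["position"].round(4),o["orientation"].round(4),o["contact_force"].round(1))
cv2.imwrite("pics/w4.png",p)
m=cv2.inRange(cv2.cvtColor(p,cv2.COLOR_BGR2HSV),(22,100,120),(36,255,255))
cs,hi=cv2.findContours(m,cv2.RETR_CCOMP,cv2.CHAIN_APPROX_NONE)
L=[("r",c,.126) for c in big(mask(p,"r"))[:1]]+[("hole" if k[3]>=0 else "y",c,.14) for c,k in zip(cs,hi[0])]
for n,c,hh in L:
        if cv2.contourArea(c)<300: continue
        W=ray(i,c.reshape(-1,2),hh)[:,:2].astype(np.float32);r=cv2.minAreaRect(W)
        print(n,np.round(cv2.minAreaRect(c)[0]),np.round(r[0],3),np.round(r[1],3),np.round(r[2],1),np.round(cv2.boxPoints(r),3).tolist())
```

```text
[0.5148 0.1441 0.3752] [ 9.954e-01  9.560e-02 -1.500e-03  5.000e-04] [-0.3 -0.4 -0.5]
r [272. 212.] [0.515 0.149] [0.029 0.038] 11.1 [[0.4970000088214874, 0.164000004529953], [0.5040000081062317, 0.12700000405311584], [0.5320000052452087, 0.13300000131130219], [0.5249999761581421, 0.17000000178813934]]
y [348. 276.] [0.483 0.087] [0.031 0.052] 12.0 [[0.4620000123977661, 0.10899999737739563], [0.4729999899864197, 0.057999998331069946], [0.503000020980835, 0.06400000303983688], [0.49300000071525574, 0.11500000208616257]]
y [276. 151.] [0.545 0.154] [0.186 0.171] 11.5 [[0.43700000643730164, 0.2199999988079071], [0.47099998593330383, 0.052000001072883606], [0.652999997138977, 0.08900000154972076], [0.6190000176429749, 0.25699999928474426]]
```

View pics/w4.png

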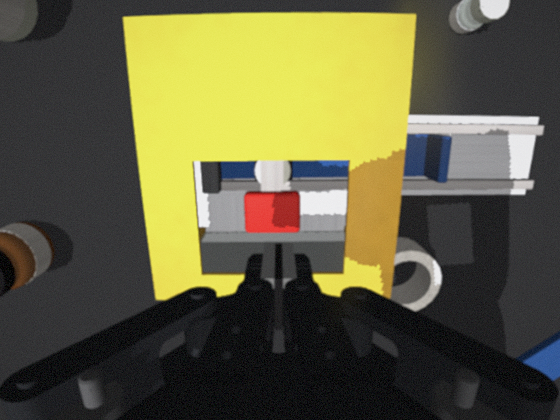

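The red pad is at (272,212), measured (0.515, 0.148), size 29x38 mm as given, and the window is clear around it. Before descending I use depth to check the shut gripper's width at guard-top level.

Run:
```python
from station import *;from h import *
from scipy.spatial.transform import Rotation as Ro
o=get_obs();i=camera_info("wrist");p,z=read_camera("wrist")
K=np.array(i["K"],float);D=np.array(i["distortion"],float);R=cv2.Rodrigues(np.array(i["rvec"],float))[0];t=np.array(i["tvec"],float).ravel()
v,u=np.nonzero((z>0)&(z<.25));n=cv2.undistortPoints(np.c_[u,v].astype(float).reshape(-1,1,2),K,D).reshape(-1,2)
P=np.c_[n,np.ones(len(n))]*z[v,u][:,None];W=(P-t)@R
T=(W-o["position"])@Ro.from_quat(o["orientation"]).as_matrix()
for a in range(60,200,8):
    s=T[(T[:,2]>a/1e3)&(T[:,2]<(a+8)/1e3)]
    if len(s):print(a,len(s),np.percentile(s,[1,99],axis=0)[:,:2].round(3).tolist())
```

```text
68 3422 [[0.017, -0.018], [0.021, 0.02]]
76 11193 [[0.004, -0.058], [0.02, 0.06]]
84 13369 [[0.002, -0.058], [0.018, 0.06]]
92 9556 [[-0.006, -0.053], [0.018, 0.055]]
100 6394 [[-0.007, -0.047], [0.018, 0.049]]
108 3994 [[-0.008, -0.041], [0.016, 0.043]]
116 4995 [[-0.008, -0.035], [0.014, 0.037]]
124 1903 [[-0.009, -0.029], [0.014, 0.031]]
132 810 [[-0.01, -0.01], [0.012, 0.013]]
140 525 [[0.006, -0.012], [0.012, 0.015]]
148 538 [[0.006, -0.012], [0.012, 0.014]]
156 478 [[0.006, -0.012], [0.012, 0.014]]
164 190 [[0.006, -0.011], [0.012, 0.013]]
```

Shut fingers are only about ±14 mm wide at guard level, so there is ample room. Descending.

send_rows(moves=[{"xyz": [0,-0.3,2.5],"twist": [0,0,0],"jaw": 0},{"xyz": [0,0,2.5],"twist": [0,0,0],"jaw": 0},{"xyz": [0,0,1.5],"twist": [0,0,0],"jaw": 0},{"xyz": [0,0,0],"twist": [0,0,0],"jaw": 0}])

```text
t: 7.7
position: [0.5141, 0.1455, 0.309]
orientation: [0.996, 0.094, -0.003, 0.001]
contact_force: [-0.1, 0.4, 0.2]
opening: -0.002
finger_force: 0.0
```

send_rows(moves=[{"xyz": [0,0,0.6],"twist": [0,0,0],"jaw": 0},{"xyz": [0,0,0.6],"twist": [0,0,0],"jaw": 0},{"xyz": [0,0,0.6],"twist": [0,0,0],"jaw": 0},{"xyz": [0,0,0.6],"twist": [0,0,0],"jaw": 0},{"xyz": [0,0,0.5],"twist": [0,0,0],"jaw": 0}])

```text
t: 8.2
position: [0.514, 0.1467, 0.2827]
orientation: [0.995, 0.095, -0.0, 0.001]
contact_force: [-3.2, -3.0, 5.6]
opening: -0.004
finger_force: 3.2
```

send_rows(moves=[{"xyz": [0,0,0.2],"twist": [0,0,0],"jaw": 0},{"xyz": [0,0,0],"twist": [0,0,0],"jaw": 0}])

```text
t: 8.4
position: [0.514, 0.1468, 0.2806]
orientation: [0.995, 0.095, -0.001, 0.001]
contact_force: [-3.2, -3.3, 7.0]
opening: -0.002
finger_force: 3.1
```

send_rows(moves=[{"xyz": [0,0,0.3],"twist": [0,0,0],"jaw": 0},{"xyz": [0,0,0.2],"twist": [0,0,0],"jaw": 0},{"xyz": [0,0,0],"twist": [0,0,0],"jaw": 0}])

```text
t: 8.7
position: [0.5139, 0.1467, 0.2781]
orientation: [0.995, 0.096, 0.0, 0.001]
contact_force: [-7.7, -5.3, 20.4]
opening: -0.002
finger_force: 10.5
```

send_rows(moves=[{"xyz": [0,0,0.2],"twist": [0,0,0],"jaw": 0},{"xyz": [0,0,0],"twist": [0,0,0],"jaw": 0}])

```text
t: 8.9
position: [0.5139, 0.1467, 0.2776]
orientation: [0.995, 0.096, 0.001, 0.0]
contact_force: [-10.5, -5.4, 28.9]
opening: -0.003
finger_force: 15.3
```

The lower stop is reached: the force jumps to 29 N at tip height 0.105. Holding for more than 2 s.

send_rows(moves=[{"xyz": [0,0,0],"twist": [0,0,0],"jaw": 0},{"xyz": [0,0,0],"twist": [0,0,0],"jaw": 0},{"xyz": [0,0,0],"twist": [0,0,0],"jaw": 0},{"xyz": [0,0,0],"twist": [0,0,0],"jaw": 0},{"xyz": [0,0,0],"twist": [0,0,0],"jaw": 0}])

```text
t: 9.4
position: [0.5138, 0.1467, 0.2776]
orientation: [0.995, 0.096, 0.001, 0.0]
contact_force: [-10.3, -5.2, 27.7]
opening: -0.002
finger_force: 15.3
```

send_rows(moves=[{"xyz": [0,0,0],"twist": [0,0,0],"jaw": 0},{"xyz": [0,0,0],"twist": [0,0,0],"jaw": 0},{"xyz": [0,0,0],"twist": [0,0,0],"jaw": 0},{"xyz": [0,0,0],"twist": [0,0,0],"jaw": 0},{"xyz": [0,0,0],"twist": [0,0,0],"jaw": 0}])

```text
t: 9.9
position: [0.5138, 0.1467, 0.2776]
orientation: [0.995, 0.096, 0.001, 0.0]
contact_force: [-10.9, -5.8, 29.2]
opening: -0.005
finger_force: 15.3
```

send_rows(moves=[{"xyz": [0,0,0],"twist": [0,0,0],"jaw": 0},{"xyz": [0,0,0],"twist": [0,0,0],"jaw": 0},{"xyz": [0,0,0],"twist": [0,0,0],"jaw": 0},{"xyz": [0,0,0],"twist": [0,0,0],"jaw": 0},{"xyz": [0,0,0],"twist": [0,0,0],"jaw": 0}])

```text
t: 10.4
position: [0.5138, 0.1467, 0.2776]
orientation: [0.995, 0.096, 0.001, 0.0]
contact_force: [-10.0, -6.0, 28.8]
opening: -0.001
finger_force: 15.3
```

send_rows(moves=[{"xyz": [0,0,0],"twist": [0,0,0],"jaw": 0},{"xyz": [0,0,0],"twist": [0,0,0],"jaw": 0},{"xyz": [0,0,0],"twist": [0,0,0],"jaw": 0},{"xyz": [0,0,0],"twist": [0,0,0],"jaw": 0},{"xyz": [0,0,0],"twist": [0,0,0],"jaw": 0}])

```text
t: 10.9
position: [0.5138, 0.1467, 0.2776]
orientation: [0.995, 0.096, 0.001, 0.0]
contact_force: [-11.3, -6.2, 29.0]
opening: 0.0
finger_force: 15.3
```

send_rows(moves=[{"xyz": [0,0,0],"twist": [0,0,0],"jaw": 0},{"xyz": [0,0,0],"twist": [0,0,0],"jaw": 0}])

```text
t: 11.1
position: [0.5138, 0.1467, 0.2776]
orientation: [0.995, 0.096, 0.001, 0.0]
contact_force: [-9.7, -4.7, 29.8]
opening: -0.002
finger_force: 15.3
```

send_rows(moves=[{"xyz": [0,0,-0.8],"twist": [0,0,0],"jaw": 0},{"xyz": [0,0,-0.8],"twist": [0,0,0],"jaw": 0},{"xyz": [0,0,-0.8],"twist": [0,0,0],"jaw": 0},{"xyz": [0,0,-1.5],"twist": [0,0,0],"jaw": 0},{"xyz": [0,0,-3],"twist": [0,0,0],"jaw": 0}])

```text
t: 11.6
position: [0.5141, 0.1473, 0.3412]
orientation: [0.995, 0.095, -0.002, -0.0]
contact_force: [1.2, 0.4, 0.4]
opening: 0.004
finger_force: 0.0
```

send_rows(moves=[{"xyz": [0,0,-4],"twist": [0,0,0],"jaw": 0},{"xyz": [0,0,0],"twist": [0,0,0],"jaw": 0},{"xyz": [0,0,0],"twist": [0,0,0],"jaw": 0}])

```text
t: 11.9
position: [0.5146, 0.1474, 0.3831]
orientation: [0.995, 0.095, 0.001, -0.0]
contact_force: [-0.4, 0.7, -0.6]
opening: 0.004
finger_force: 0.0
```

Run:
```python
from station import *;from h import *
i=camera_info("wrist");p,z=read_camera("wrist");o=get_obs();print(o["t"],o["position"].round(4),o["contact_force"].round(1))
cv2.imwrite("pics/w5.png",p)
c=big(mask(p,"r"))[0];W=ray(i,c.reshape(-1,2),.126)[:,:2].astype(np.float32);r=cv2.minAreaRect(W);print(np.round(r[0],3),np.round(r[1],3))
```

```text
11.95 [0.5143 0.1473 0.382 ] [-0.9 -0.9 -0. ]
[0.514 0.148] [0.03  0.038]
```

View pics/w5.png

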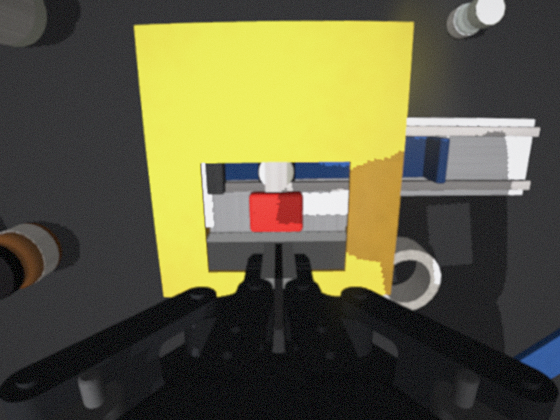

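The pad at (275,212) is back up (30x38 mm at the raised height). The sled still sits against the dark stop at (215,177), and the arm touches nothing. Handing in.

```bash
python3 -c "
from station import *
print(close_job())"
```

```text
the job is handed in; nothing more can be done
None
```

I pushed the sled home against the stop, held the lever fully down for just over 2 s and let it come back up, then handed in the job at about 12 s; no verdict was returned.

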